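# Vacuum hold-down of a circuit-board carrier

## Task

Set the long board carrier down flat in the middle of the vacuum stage's perforated plate and let go of it. Then switch the suction on: with a fingertip press the stage's wide oblong membrane key until you feel it resist firmly, hold it about half a second and let go, without forcing it. Leave the small round key beside it unpressed.

Things in the scene. Friction and masses are not known exactly. Their poses are not given: they have to be found in the camera images.
- carrier_grip (a point): Loose long carrier: dark steel base 110x64x6 mm with green board strips (to 9 mm high) and, along its middle, an upright aluminium bar 60 long, 14 thick, top 48 mm above the underside. Point: middle of the bar, 32 mm above the underside; x along bar and long side, y across the bar, z up. About 0.24 kg. A square carrier (64x64 mm, bar 46 long) nearby is not the one.
- plate_mid (a point): Centre of the top face of the level perforated aluminium plate, 150x150 mm, on the vacuum stage (fixed pale, near-white box 190x280 mm with a dark keypad panel). The face is 59 mm above the table, 6 mm above the panel. x, y along the plate's sides, z up; the keypad lies on the -y side.
- wide_key: Wide oblong light-grey membrane key, 30 (x) by 52 mm (y), on the keypad. Point: centre of its level top, 4 mm above the panel; in the plate's frame 10 mm to +x, 140 mm to -y of the plate's centre. Pressed straight down: hardly moves below 3 N, sinks 2 mm at most (9 N, then hard stop), springs back. Registers when a finger holds it with over 4 N for 0.25 s; over 45 N breaks it.
- round_key: Small round key (vent) on the same keypad, 24 mm across, same kind. Point: centre of its top, level with the wide key's and 65 mm from it towards the plate frame's -x. To be left unpressed.
There are look-alikes about, which are no part of the job. Leave any pink look-alike of the part that bears carrier_grip alone.

How it is judged:
By the outcome, as a careful person would: the job done as asked, in the order asked, and still so for the second after the job is handed in, with the robot touching nothing.
It also fails if it takes over 51 s, if anything falls off the work surface, if the arm or the gripper's body presses on something with over 40 N, if the wrist force passes 120 N, or if a joint passes its speed limit or range.

## Robot

A 6-joint arm with a two-finger parallel gripper is mounted at the origin on the work surface. World frame = base frame: x ahead of the robot, y to its left, z up, the work surface at z = 0. Lengths are in mm, angles in rad, forces in N, time in s.
With the tool pointing down it reaches from about 350 to 775 mm from the base axis. Payload 7.3 kg.
Tool frame: the origin (TCP) lies midway between the tips of the shut fingers; the grasp point (between the pads) lies 19 mm behind it (bot.hold_point_z is the distance from the TCP to the grasp point, in mm); z points along the fingers, y is the direction in which the jaws open and shut (so a half turn about z gives the same grasp; the last joint's range is limited). The gripper opens to 92 mm and grips with 3 to 60 N. Pads are 19 mm wide; open, the fingers measure 130 mm over their backs; the gripper's body (75 mm by 190 mm) begins 47 mm behind the grasp point.
Start: joints at [1.056, 0.342, 1.524, -0, 1.275, -0.146], TCP at [189.247, 489.725, 226.741] pointing down, gripper open.
Joint ranges: [-2.53, 2.53], [-0.77, 2.02], [0.04, 2.7], [-1, 4.14], [0.28, 2.66], [-3.11, 3.11]. Speed limits (rad/s): [2.57, 2.57, 3.14, 3.14, 3.14, 3.14].

## Interface

Orientations are given as [roll, pitch, yaw] about the fixed x, y, z axes, in that order (R = Rz(yaw) Ry(pitch) Rx(roll)).
In Python, from plant import bot gives the robot as it stands.
- The arm moves only by the tool servo_tool, never from a script. Its argument "series" is a list of rows, each a list of 5 numbers: the opening, from 0 (shut) to 1 (fully open), then the shift along the tool's x, y, z each as a share of 50 mm, from -1 to 1, then the turn about the tool's z as a share of 90 degrees, from -1 to 1. In form: [[gripper, tx, ty, tz, spin], ...]. A call has 1 to 20 rows; each row shifts and turns the commanded pose from where the row before left it, along the tool's axes as they then stand; what a row does not reach is not made up. A row lasts 1/8 s, in which the tool goes at most 62.5 mm and 10.7 degrees, less where a joint would pass 70% of its speed; a pose out of reach is approached as far as the arm can. A call with a number of a shift or a turn outside -1 to 1 is refused whole. A call with a gripper value outside its range is refused whole. The fingers move at their own pace and stop on an object; the grip force is fixed at half the most. Time passes only in rows, so rows that do not move let the fingers close. It gives the time, the measured TCP pose, the force and the opening at its end, in the units of the state.
- bot.get_obs(): the state, without advancing time (a new reading comes with each control period).
- bot.capture(name): name is "scene" or "side" or "wrist"; returns the picture (420x560x3 uint8, red, green, blue); there is no depth.
- bot.camera_model(name): a dict with "mtx" (3x3 intrinsics, pixels), "world_from_camera" (4x4, takes a point from camera to world coordinates). Camera axes: x right, y up, looking along -z (the intrinsics and any distortion apply to the point x, -y, -z); pixel columns grow to the right and rows downward; lengths in mm; the calibration is good to about 2 mm. A picture is of the moment at which its call begins: read the wrist's pose just before it. camera_model takes no time and is no camera call; for the wrist camera it gives the pose at the moment of the call.
- bot.close_job(): hands the job in, once; it reports no verdict.
Trained networks look in the newest picture that a camera, given by its name, has taken for a name from the list of things; names that differ only in an ending like _2 or _b are one class to them, and where a whole thing is asked for, a point or a joint stands for the part that bears it (a point fixed in the world has none). Each returns a list of dicts, best first, with "p" (0 to 1); they miss things now and then, are a little off and sometimes report something else, mostly with a low value. They report only what shows in the picture. A call takes as long as a camera call. They do not tell look-alikes from the thing itself.
- bot.outline_of(camera, label): "mask" (420x560 bool, what is visible of it).
- bot.pinpoint(camera, label): "point" ([x, y, z] in mm, in the coordinates of the camera as it stood for that picture, good to about 4 mm: a listed point, or the origin of a listed thing).
The state is a dict: "time": time; "joint_positions": joint angles; "dq": joint speeds; "tau": joint torques, N m; "tool_pos": TCP position; "tcp_rot": TCP orientation; "contact_force": force on the tool from outside, world axes, zero at the start; "moment": the same for the moment, N m; "grip_width": finger opening in mm.
Only numpy, scipy, OpenCV 4.12 (cv2) and the standard library are available. Lean on these libraries where they do the work, as an engineer would, in place of code of your own. Each camera call takes 0.05 s, during which the arm holds its last target.

## Working session

There is one attempt and no reset: what is moved stays moved. The work goes in short steps, Python scripts to look and compute and a tool call to move; the robot and the scene stay as the last step left them, time stands still between calls to the robot, and variables do not carry over. Pictures are saved under pics/ and viewed, and the job is handed in when it is done.

Besides the shell and the picture viewer there is one more tool, called after "Emit:" as a command line: name --pt "numbers of a row" for each row, then --argument value for the rest. servo_tool: Moves the arm, as the interface text tells. Shift numbers are shares of 50 mm and turn numbers shares of 90 degrees, none past 1 either way. Its arguments: {"type":"object","properties":{"series":{"type":"array"}},"required":["series"]}

```bash
mkdir -p pics; ls; cat > h.py <<'E'
import numpy as np, cv2
from plant import bot
from scipy.spatial.transform import Rotation as R
np.set_printoptions(precision=1,suppress=True)
def snap(cam,fn):
    im=bot.capture(cam); cv2.imwrite('pics/'+fn,cv2.cvtColor(im,cv2.COLOR_RGB2BGR)); return im
def w(cam,p,T=None):
    T=np.array(bot.camera_model(cam)["world_from_camera"]) if T is None else T
    return (T@np.r_[p,1])[:3]
def ray(cam,uv,z):
    m=bot.camera_model(cam);K=np.array(m["mtx"]);T=np.array(m["world_from_camera"])
    d=np.linalg.inv(K)@np.r_[uv,1]; d=T[:3,:3]@(d*[1,-1,-1]); o=T[:3,3]
    return o+d*(z-o[2])/d[2]
def proj(cam,P):
    m=bot.camera_model(cam);K=np.array(m["mtx"]);T=np.linalg.inv(np.array(m["world_from_camera"]))
    c=(T@np.r_[P,1])[:3]*[1,-1,-1]; q=K@c; return q[:2]/q[2]
E
python3 - <<'E'
from h import *
print(bot.camera_model("scene").keys(), bot.get_obs())
for c in ["scene","side","wrist"]:
    snap(c,c+"0.png")
    for l in ["carrier_grip","plate_mid","wide_key","round_key"]:
        try:
            for r in bot.pinpoint(c,l): 
                P=w(c,r["point"]); print(c,l,round(r["p"],2),P,proj(c,P))
        except Exception as e: print(c,l,e)
print(bot.get_obs()["time"])
E
```

```text
pics
dict_keys(['mtx', 'world_from_camera']) {'time': 0.0, 'joint_positions': array([ 1.1,  0.3,  1.5, -0. ,  1.3, -0.1]), 'dq': array([-0., -0.,  0., -0., -0., -0.]), 'tau': array([ -0. , -43.1, -24.4,   0.1,   0.1,  -0. ]), 'tool_pos': array([189.1, 489.3, 226. ]), 'tcp_rot': array([-3.1, -0. ,  2.8]), 'contact_force': array([ 0.1, -0.2, -0.2]), 'moment': array([ 0., -0.,  0.]), 'grip_width': 91.90741910549798}
scene carrier_grip 0.9 [ 185.7 -344.    29.3] [275.6 143.9]
scene carrier_grip 0.57 [ 621.4 -208.6   38.3] [175.  226.3]
scene plate_mid 0.93 [539.3 251.5  61.1] [327.5 324. ]
scene wide_key 0.55 [558.5 108.4  58.6] [274.1 285.4]
scene round_key 0.53 [494.2 102.3  58.1] [295. 269.]
side carrier_grip 0.79 [ 188.9 -351.3   34.4] [265.1 376. ]
side carrier_grip 0.61 [ 618.5 -209.6   32.9] [388.7 231.2]
side plate_mid 0.62 [541.6 245.6  61.1] [263.3 136.3]
side wide_key 0.67 [564.2 110.   60.6] [295.7 158.7]
side round_key 0.44 [492.5 104.2  54.7] [274.7 170.7]
0.75
```

View pics/scene0.png

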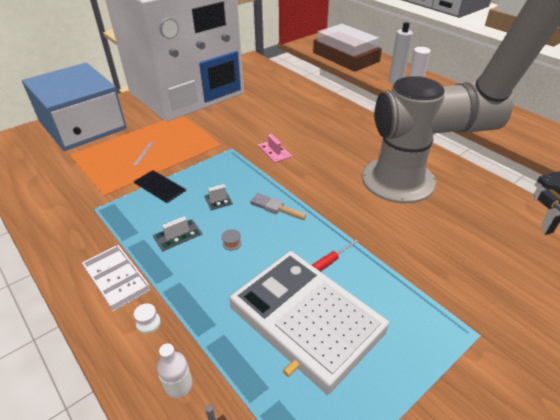

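View pics/side0.png

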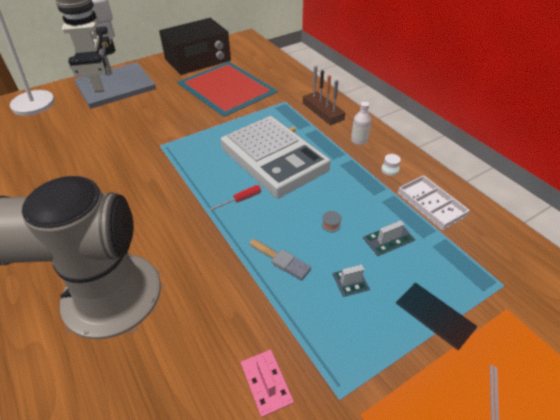

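```bash
python3 - <<'E'
from h import *
a=cv2.imread('pics/scene0.png');b=cv2.imread('pics/side0.png')
f=lambda i,u,v:cv2.resize(i[max(0,v-45):v+45,u-60:u+60],(400,300),interpolation=cv2.INTER_CUBIC)
cv2.imwrite('pics/crops.png',np.vstack([np.hstack([f(a,276,144),f(a,175,226)]),np.hstack([f(b,265,374),f(b,389,231)])]))
E
```

```text
(no output)
```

View pics/crops.png

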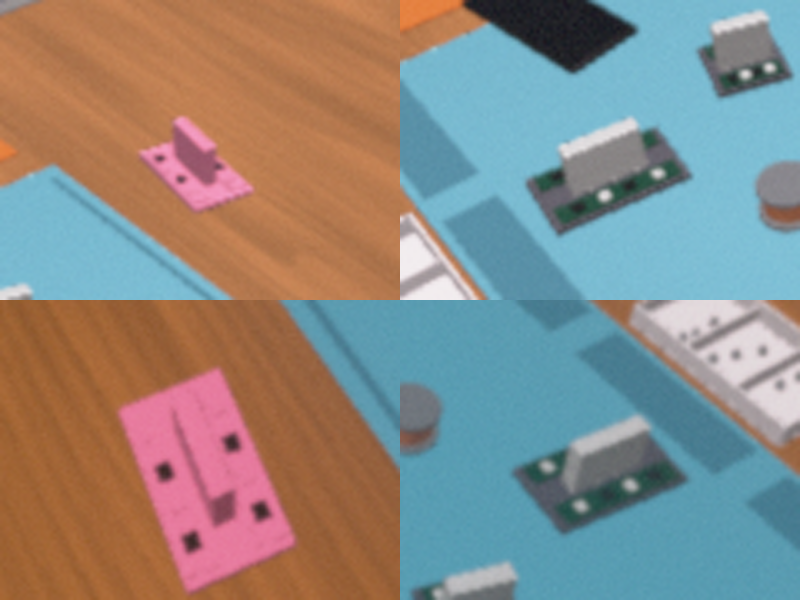

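The three candidates in the scene view are the pink one at (276,144), the square grey one at (218,196) and the long dark one with green strips at (178,230). The crop confirms the long dark one: it has an oblong steel base, green strips and an aluminium bar, and it stands near (620,-209). Next I'll fit its yaw and look at the stage.

```bash
cat > fit.py <<'E'
from h import *
from scipy.optimize import minimize
def box(x0,x1,y0,y1,z0,z1): return np.array([[x,y,z] for x in(x0,x1) for y in(y0,y1) for z in(z0,z1)],float)
PARTS=[box(-55,55,-32,32,0,6),box(-30,30,-7,7,0,48)]
def render(cam,x,y,yaw,zb=0):
    S=4; m=np.zeros((420*S,560*S),np.uint8); r=R.from_euler('z',yaw).as_matrix()
    for p in PARTS:
        q=np.array([proj(cam,r@v+[x,y,zb]) for v in p]); h=cv2.convexHull(np.round((q+.5)*S).astype(np.int32)); cv2.fillConvexPoly(m,h,1)
    return cv2.resize(m.astype(np.float32),(560,420),interpolation=cv2.INTER_AREA)
def fit(masks,x0,zb=0):
    def c(v):
        s=0
        for cam,m in masks.items():
            r=render(cam,v[0],v[1],v[2]/50,zb); s+=1-np.minimum(r,m).sum()/np.maximum(r,m).sum()
        return s
    best=None
    for y in np.arange(0,np.pi,np.pi/6) if x0[2] is None else [x0[2]]:
        o=minimize(c,[x0[0],x0[1],y*50],method='Nelder-Mead',options=dict(initial_simplex=np.array([[x0[0],x0[1],y*50],[x0[0]+8,x0[1],y*50],[x0[0],x0[1]+8,y*50],[x0[0],x0[1],y*50+10]]),maxiter=80))
        if best is None or o.fun<best.fun: best=o
    return best.x/[1,1,50],best.fun
E
python3 - <<'E'
from fit import *
ms={}
for c in ["scene","side"]:
    bot.capture(c)
    for r in bot.outline_of(c,"carrier_grip"):
        m=np.array(r["mask"]); ys,xs=np.nonzero(m); ce=np.r_[xs.mean(),ys.mean()]; print(c,r["p"],ce,m.sum())
        if np.linalg.norm(ce-proj(c,[620,-209,15]))<15: ms[c]=m.astype(float)
for d in [ms]+[{k:v} for k,v in ms.items()]: print(d.keys(),fit(d,[620,-209,None]))
E
```

```text
scene 0.78 [176.8 232.7] 943
scene 0.72 [274.3 149. ] 479
side 0.82 [266.1 383. ] 2008
side 0.66 [389.  238.2] 977Traceback (most recent call last):
  File "<stdin>", line 8, in <module>
  File "fit.py", line 18, in fit
    o=minimize(c,[x0[0],x0[1],y*50],method='Nelder-Mead',options=dict(initial_simplex=np.array([[x0[0],x0[1],y*50],[x0[0]+8,x0[1],y*50],[x0[0],x0[1]+8,y*50],[x0[0],x0[1],y*50+10]]),maxiter=80))
    res = _minimize_neldermead(fun, x0, args, callback, bounds=bounds,
                               **options)
    fxr = func(xr)
    fx = function(np.copy(x), *(wrapper_args + args))
  File "fit.py", line 14, in c
    r=render(cam,v[0],v[1],v[2]/50,zb); s+=1-np.minimum(r,m).sum()/np.maximum(r,m).sum()
  File "fit.py", line 8, in render
    q=np.array([proj(cam,r@v+[x,y,zb]) for v in p]); h=cv2.convexHull(np.round((q+.5)*S).astype(np.int32)); cv2.fillConvexPoly(m,h,1)
                ~~~~^^^^^^^^^^^^^^^^^^
  File "h.py", line 15, in proj
    m=bot.camera_model(cam);K=np.array(m["mtx"]);T=np.linalg.inv(np.array(m["world_from_camera"]))
ValueError: time passes only in moves, steps and waits
```

Emit:
servo_tool --pt "1 0 0 0 0"

```text
time: 1.08
tool_pos: [189.2, 489.7, 226.7]
tcp_rot: [3.142, 0.0, 2.773]
contact_force: [-0.9, -1.1, -0.6]
grip_width: 91.9
```

```bash
cat >> h.py <<'E'
_C={}
def cm(cam):
    if cam not in _C: _C[cam]=bot.camera_model(cam)
    return _C[cam]
def proj(cam,P):
    m=cm(cam);K=np.array(m["mtx"]);T=np.linalg.inv(np.array(m["world_from_camera"]))
    c=(T@np.r_[P,1])[:3]*[1,-1,-1]; q=K@c; return q[:2]/q[2]
E
python3 - <<'E'
from fit import *
ms={}
for c in ["scene","side"]:
    bot.capture(c)
    for r in bot.outline_of(c,"carrier_grip"):
        m=np.array(r["mask"]); ys,xs=np.nonzero(m); ce=np.r_[xs.mean(),ys.mean()]
        if np.linalg.norm(ce-proj(c,[620,-209,15]))<15: ms[c]=m.astype(float)
np.savez('ms.npz',**ms)
for d in [ms]+[{k:v} for k,v in ms.items()]: print(d.keys(),fit(d,[620,-209,None]))
E
```

```text
dict_keys(['side']) (array([ 624.8, -209.9,   -0.1]), np.float64(0.04764784133510702))
dict_keys(['side']) (array([ 624.8, -209.9,   -0.1]), np.float64(0.04764784133510702))
```

```bash
cat >> h.py <<'E'
def goal(x,y,z,yaw):
    o=bot.get_obs(); r=R.from_euler('xyz',o['tcp_rot'])
    dyaw=(yaw-o['tcp_rot'][2]+np.pi)%(2*np.pi)-np.pi
    d=np.array([x,y,z])-o['tool_pos']
    print('pos',o['tool_pos'],'rot',np.round(o['tcp_rot'],4),'t',o['time'],'spin total',round(-np.degrees(dyaw)/90,4))
    print(' shift/50 now-frame',np.round(r.inv().apply(d)/50,3),' after-spin frame',np.round(R.from_euler('xyz',[np.pi,0,yaw]).inv().apply(d)/50,3))
E
python3 - <<'E'
from fit import *
d=dict(np.load('ms.npz')); f=fit(d,[620,-209,None]); print(f[0][2])
print(R.from_euler('xyz',bot.get_obs()['tcp_rot']).inv().as_matrix()@ (np.array(bot.camera_model('wrist')['world_from_camera'])[:3,3]-bot.get_obs()['tool_pos']))
print(R.from_euler('xyz',bot.get_obs()['tcp_rot']).inv().as_matrix()@ (np.array(bot.camera_model('wrist')['world_from_camera'])[:3,:3]))
goal(580,-211,230,np.pi+f[0][2])
E
```

```text
-0.1084205517372671
[  70.3    0.8 -156.2]
[[-0.   1.   0.3]
 [ 1.  -0.   0. ]
 [ 0.   0.3 -1. ]]
pos [189.2 489.7 226.7] rot [ 3.1 -0.   2.8] t 1.275 spin total -0.1658
 shift/50 now-frame [-12.3 -10.3  -0.1]  after-spin frame [ -9.3 -13.1  -0.1]
```

Emit:
servo_tool --pt "1 0 0 0 -0.083" --pt "1 0 0 0 -0.083" --pt "1 -0.73 -0.93 0 0" --pt "1 -0.73 -0.93 0 0" --pt "1 -0.73 -0.93 0 0" --pt "1 -0.73 -0.93 0 0" --pt "1 -0.73 -0.93 0 0" --pt "1 -0.73 -0.93 0 0" --pt "1 -0.73 -0.93 0 0" --pt "1 -0.73 -0.93 0 0" --pt "1 -0.73 -0.93 0 0" --pt "1 -0.73 -0.93 0 0" --pt "1 -0.73 -0.93 0 0" --pt "1 -0.73 -0.93 0 0" --pt "1 -0.73 -0.93 0 0" --pt "1 -0.73 -0.93 0 0" --pt "1 0 0 0 0"

```text
time: 3.4
tool_pos: [627.8, -216.4, 224.5]
tcp_rot: [-3.142, -0.001, 3.03]
contact_force: [-0.8, 0.9, -0.8]
grip_width: 91.7
```

```bash
python3 - <<'E'
from fit import *
T=np.array(cm('wrist')["world_from_camera"])
snap('wrist','w1.png')
for r in bot.pinpoint('wrist','carrier_grip'): print(r['p'],w('wrist',r['point'],T),proj('wrist',w('wrist',r['point'],T)))
for i,r in enumerate(bot.outline_of('wrist','carrier_grip')):
    m=np.array(r['mask']);ys,xs=np.nonzero(m);print(r['p'],xs.mean(),ys.mean(),m.sum())
    f=fit({'wrist':m.astype(float)},[624,-210,-.1]);print(f,f[0][2])
    if i==0: g=f
goal(g[0][0],g[0][1],60,np.pi+g[0][2])
E
```

```text
0.88 [ 623.4 -208.9   31.8] [287.  177.6]
0.97 283.7951672267563 167.637381981117 6249
(array([ 620.2, -211.6,   -0.1]), np.float64(0.019900155270347275)) -0.11047875511338948
pos [ 626.7 -211.9  226.5] rot [ 3.1 -0.   3. ] t 3.55 spin total 0.0017
 shift/50 now-frame [ 0.1 -0.   3.3]  after-spin frame [ 0.1 -0.   3.3]
```

View pics/w1.png

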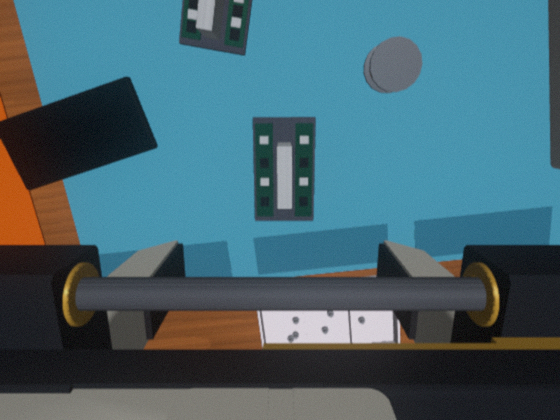

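```bash
python3 - <<'E'
from fit import *
T=np.array(cm('wrist')["world_from_camera"])
snap('wrist','w2.png')
for r in bot.pinpoint('wrist','carrier_grip'): print(r['p'],w('wrist',r['point'],T))
for i,r in enumerate(bot.outline_of('wrist','carrier_grip')):
    m=np.array(r['mask'])
    f=fit({'wrist':m.astype(float)},[622,-210,-.1]);print(r['p'],f,f[0][2])
    if i==0: g=f
goal(g[0][0],g[0][1],13,np.pi+g[0][2])
E
```

```text
0.86 [ 623.9 -209.1   31.8]
0.72 (array([ 620.5, -211.9,   -0.1]), np.float64(0.013166909946677019)) -0.10905799077094809
pos [ 626.9 -211.2  227.5] rot [3.1 0.  3. ] t 3.7 spin total 0.0016
 shift/50 now-frame [ 0.1 -0.   4.3]  after-spin frame [ 0.1 -0.   4.3]
```

Emit:
servo_tool --pt "1 0.11 0 1 0" --pt "1 0 0 1 0" --pt "1 0 0 1 0" --pt "1 0 0 0.8 0" --pt "1 0 0 0.45 0" --pt "1 0 0 0 0" --pt "1 0 0 0 0" --pt "0 0 0 0 0" --pt "0 0 0 0 0" --pt "0 0 0 0 0" --pt "0 0 0 0 0" --pt "0 0 0 0 0" --pt "0 0 0 0 0"

```text
time: 5.32
tool_pos: [621.6, -212.0, 14.1]
tcp_rot: [3.141, -0.0, 3.034]
contact_force: [0.4, -0.5, 0.2]
grip_width: 36.2
```

```bash
python3 - <<'E'
from h import *
o=bot.get_obs();print(o['tool_pos'],o['contact_force'],o['grip_width'],o['time'],np.round(o['tcp_rot'],4))
E
```

```text
[ 621.6 -212.    14.1] [ 0.4 -0.5  0.2] 36.231367658843226 5.325 [ 3.1 -0.   3. ]
```

Still closing.

Emit:
servo_tool --pt "0 0 0 0 0" --pt "0 0 0 0 0" --pt "0 0 0 0 0" --pt "0 0 0 0 0" --pt "0 0 0 0 0" --pt "0 0 0 0 0"

```text
time: 6.08
tool_pos: [621.6, -212.0, 14.2]
tcp_rot: [-3.142, 0.0, 3.034]
contact_force: [0.7, -1.0, -0.7]
grip_width: 13.8
```

Emit:
servo_tool --pt "0 0 0 -0.4 0" --pt "0 0 0 -0.8 0" --pt "0 0 0 -0.9 0" --pt "0 0 0 -0.9 0" --pt "0 0 0 -0.6 0" --pt "0 0.06 0.6 0 0" --pt "0 0.06 0.96 0 0" --pt "0 0.06 0.96 0 0" --pt "0 0.06 0.96 0 0" --pt "0 0.06 0.96 0 0" --pt "0 0.06 0.96 0 0" --pt "0 0.06 0.96 0 0" --pt "0 0.06 0.96 0 0" --pt "0 0.06 0.96 0 0" --pt "0 0.06 0.94 0 0" --pt "0 0 0 0 -0.06" --pt "0 0 0 0 -0.06" --pt "0 0 0 0 0" --pt "0 0 0 0 0"

```text
time: 8.45
tool_pos: [641.4, 249.4, 194.8]
tcp_rot: [3.141, 0.0, -3.063]
contact_force: [0.4, 0.3, -2.8]
grip_width: 13.7
```

```bash
python3 - <<'E'
from fit import *
T=np.array(cm('wrist')["world_from_camera"])
snap('wrist','w3.png'); o=bot.get_obs(); print(o['tool_pos'],o['grip_width'])
for l in ['carrier_grip','plate_mid','wide_key','round_key']:
  for r in bot.pinpoint('wrist',l): P=w('wrist',r['point'],T);print(l,r['p'],P,proj('wrist',P))
for l in ['wide_key','round_key']:
  for i,r in enumerate(bot.outline_of('wrist',l)):
    ys,xs=np.nonzero(r['mask']); c=[xs.mean(),ys.mean()]; print(l,r['p'],c,len(xs),ray('wrist',c,57))
np.savez('T3.npz',T=T)
E
```

```text
[641.5 249.3 194.7] 13.822763680061103
carrier_grip 0.91 [641.2 251.6 209.7] [283.9 277.2]
plate_mid 0.76 [534.5 249.5  59.8] [290.9  58.9]
wide_key 0.96 [563.7 111.7  57. ] [110.9  84.8]
wide_key 0.89 [np.float64(110.00667408231368), np.float64(78.71153133110865)] 2697 [559.6 111.3  57. ]
round_key 0.61 [np.float64(100.95714285714286), np.float64(1.4142857142857144)] 70 [506.1 107.   57. ]
```

View pics/w3.png

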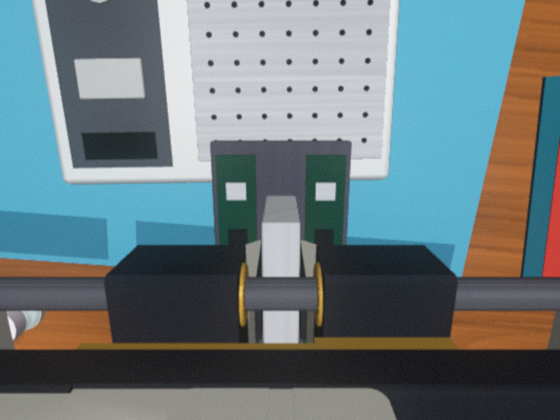

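```bash
python3 - <<'E'
from h import *
im=cv2.imread('pics/w3.png')
cv2.imwrite('pics/c3.png',cv2.resize(im[0:190,30:430],(800,380),interpolation=cv2.INTER_CUBIC))
E
```

```text
(no output)
```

View pics/c3.png

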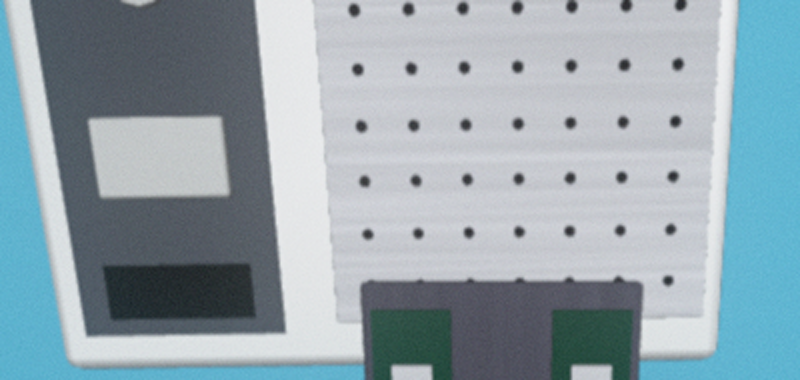

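```bash
python3 - <<'E'
from h import *
_C['wrist']=bot.camera_model('wrist')
px=lambda a,b,z:ray('wrist',[30+a/2-.25,b/2-.25],z)
for n,a,b,z in [('BL',338,321,59),('BR',702,317,59),('cent',518,124,59),('h00',368,234,59),('h06',670,230,59),('t0',354,10,59),('t6',681,5,59),('kBL',100,198,57),('kBR',230,195,57),('kTL',88,119,57),('kTR',222,116,57)]:
    print(n,px(a,b,z))
P=lambda a,b:px(a,b,59)
for a,b in [((368,234),(670,230)),((361,126),(676,121)),((354,10),(681,5))]:
    d=P(*b)-P(*a); print('y-dir',np.linalg.norm(d),np.arctan2(-d[0],d[1]))
for a,b in [((368,234),(354,10)),((519,231),(517,7)),((670,230),(681,5))]:
    d=P(*b)-P(*a); print('x-dir',np.linalg.norm(d),np.arctan2(-d[1],-d[0]))
# bar yaw in hand & carrier yaw
print(np.round(bot.get_obs()['tcp_rot'],4))
E
```

```text
Traceback (most recent call last):
NameError: name '_C' is not defined
```

```bash
sed -i 's/m=bot.camera_model(cam);K/m=cm(cam);K/' h.py; python3 - <<'E'
from h import *
px=lambda a,b,z:ray('wrist',[30+a/2-.25,b/2-.25],z)
for n,a,b,z in [('BL',338,321,59),('BR',702,317,59),('cent',518,124,59),('h00',368,234,59),('h06',670,230,59),('t0',354,10,59),('t6',681,5,59),('kBL',100,198,57),('kBR',230,195,57),('kTL',88,119,57),('kTR',222,116,57)]:
    print(n,px(a,b,z))
P=lambda a,b:px(a,b,59)
for a,b in [((368,234),(670,230)),((361,126),(676,121)),((354,10),(681,5))]:
    d=P(*b)-P(*a); print('y-dir',np.linalg.norm(d),np.arctan2(-d[0],d[1]))
for a,b in [((368,234),(354,10)),((519,231),(517,7)),((670,230),(681,5))]:
    d=P(*b)-P(*a); print('x-dir',np.linalg.norm(d),np.arctan2(-d[1],-d[0]))
print(np.round(bot.get_obs()['tcp_rot'],4))
E
```

```text
BL [617.  181.4  59. ]
BR [603.6 328.6  59. ]
cent [536.6 247.9  59. ]
h00 [581.7 192.5  59. ]
h06 [570.7 310.9  59. ]
t0 [502.6 184.9  59. ]
t6 [491.5 303.7  59. ]
kBL [576.4  87.   57. ]
kBR [571.2 137.8  57. ]
kTL [547.6  84.3  57. ]
kTR [542.5 135.3  57. ]
y-dir 118.88170935312279 0.09261057737014922
y-dir 119.43547420297757 0.0944771475784427
y-dir 119.28910922782993 0.09327764114857723
x-dir 79.39782062405713 0.09569853517461475
x-dir 79.22220211541922 0.09536596473241156
x-dir 79.4771810192348 0.09056978132369066
[ 3.1 -0.  -3.1]
```

Emit:
servo_tool --pt "0 0 0 0 -0.01" --pt "0 0.5 0.05 0 0" --pt "0 0.8 0.06 0 0" --pt "0 0.78 0.06 0 0" --pt "0 0 0 0.6 0" --pt "0 0 0 0.8 0" --pt "0 0 0 0.6 0" --pt "0 0 0 0.25 0" --pt "0 0 0 0 0" --pt "0 0 0 0 0"

```text
time: 10.05
tool_pos: [538.1, 248.3, 83.1]
tcp_rot: [3.141, 0.003, -3.045]
contact_force: [0.1, -0.1, -2.2]
grip_width: 14.1
```

```bash
python3 - <<'E'
from h import *
goal(537,248,73,np.pi+.094); print(bot.get_obs()['contact_force'],bot.get_obs()['grip_width'])
snap('wrist','w4.png');snap('side','s4.png')
a=cv2.imread('pics/w4.png');b=cv2.imread('pics/s4.png')
cv2.imwrite('pics/c4.png',np.hstack([a[:300,100:500],cv2.resize(b[90:210,190:350],(400,300))]))
E
```

```text
pos [538.1 248.3  83.1] rot [ 3.1  0.  -3. ] t 10.05 spin total 0.0014
 shift/50 now-frame [ 0.  -0.   0.2]  after-spin frame [ 0.  -0.   0.2]
[ 0.1 -0.1 -2.2] 14.147370487487409
```

View pics/c4.png

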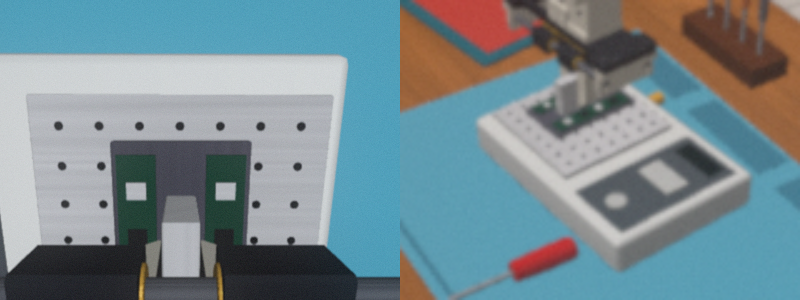

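Emit:
servo_tool --pt "0 0.02 0 0.06 0" --pt "0 0 0 0.06 0" --pt "0 0 0 0.04 0" --pt "0 0 0 0 0"

```text
time: 10.65
tool_pos: [536.0, 247.9, 73.5]
tcp_rot: [-3.142, -0.0, -3.045]
contact_force: [-0.3, -0.8, -2.8]
grip_width: 13.6
```

Emit:
servo_tool --pt "0 0 0 0.02 0" --pt "0 0 0 0 0"

```text
time: 10.9
tool_pos: [536.1, 247.9, 72.7]
tcp_rot: [3.142, -0.0, -3.045]
contact_force: [-0.5, 0.9, -2.6]
grip_width: 14.1
```

Emit:
servo_tool --pt "0 0 0 0.02 0" --pt "0 0 0 0 0"

```text
time: 11.15
tool_pos: [536.1, 247.9, 71.7]
tcp_rot: [3.142, -0.0, -3.045]
contact_force: [-0.1, -0.2, -2.2]
grip_width: 14.0
```

Emit:
servo_tool --pt "0 0 0 0.01 0" --pt "0 0 0 0 0"

```text
time: 11.4
tool_pos: [536.1, 247.9, 71.2]
tcp_rot: [3.142, -0.0, -3.045]
contact_force: [0.1, -0.1, -3.6]
grip_width: 13.6
```

Emit:
servo_tool --pt "0 0 0 0.01 0" --pt "0 0 0 0 0"

```text
time: 11.65
tool_pos: [536.1, 248.0, 70.7]
tcp_rot: [3.142, -0.0, -3.045]
contact_force: [-0.1, 0.8, -3.1]
grip_width: 14.0
```

Emit:
servo_tool --pt "0 0 0 0.01 0" --pt "0 0 0 0 0"

```text
time: 11.9
tool_pos: [536.1, 247.9, 70.2]
tcp_rot: [3.142, -0.0, -3.045]
contact_force: [0.5, 0.4, -2.9]
grip_width: 13.9
```

Emit:
servo_tool --pt "0 0 0 0.01 0" --pt "0 0 0 0 0"

```text
time: 12.15
tool_pos: [536.2, 247.9, 70.1]
tcp_rot: [3.142, 0.0, -3.045]
contact_force: [-1.4, 0.1, 1.2]
grip_width: 13.7
```

Emit:
servo_tool --pt "0.5 0 0 0 0" --pt "0.5 0 0 0 0" --pt "0.5 0 0 0 0" --pt "0.5 0 0 0 0" --pt "0.5 0 0 0 0" --pt "0.5 0 0 -0.3 0" --pt "0.5 0 0 -0.8 0" --pt "0.5 0 0 -0.7 0" --pt "0 0 0 0 0"

```text
time: 13.28
tool_pos: [538.0, 248.6, 164.0]
tcp_rot: [3.14, 0.008, -3.045]
contact_force: [0.5, -0.5, -0.7]
grip_width: 40.3
```

```bash
python3 - <<'E'
from h import *
goal(559.6,110.5,75,np.pi+.094); print(bot.get_obs()['contact_force'],bot.get_obs()['grip_width'])
snap('scene','sc5.png');snap('side','s5.png')
for c in('scene','side'):
  for r in bot.pinpoint(c,'carrier_grip'): print(c,r['p'],w(c,r['point']))
a=cv2.imread('pics/sc5.png');b=cv2.imread('pics/s5.png')
cv2.imwrite('pics/c5.png',np.hstack([cv2.resize(a[230:380,220:400],(400,300)),cv2.resize(b[90:210,190:350],(400,300))]))
E
```

```text
pos [538.  248.6 164. ] rot [ 3.1  0.  -3. ] t 13.275 spin total 0.0014
 shift/50 now-frame [-0.2 -2.8  1.8]  after-spin frame [-0.2 -2.8  1.8]
[ 0.5 -0.5 -0.7] 40.287196721333174
scene 0.95 [540.2 254.2  94.9]
scene 0.7 [ 185.4 -346.5   32.2]
side 0.94 [535.5 248.1  88.7]
side 0.76 [ 188.9 -348.5   34.4]
```

View pics/c5.png

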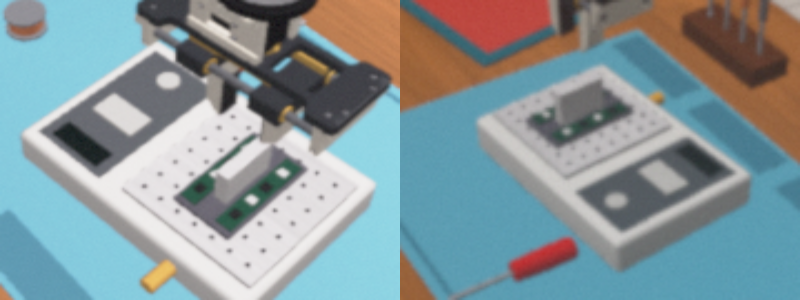

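Emit:
servo_tool --pt "0 -0.04 -0.6 0 0" --pt "0 -0.04 -0.9 0 0" --pt "0 -0.04 -0.9 0 0" --pt "0 -0.04 -0.4 0 0" --pt "0 0 0 0.5 0" --pt "0 0 0 0.6 0" --pt "0 0 0 0.3 0" --pt "0 0 0 0 0" --pt "0 0 0 0 0"

```text
time: 14.6
tool_pos: [558.2, 109.7, 90.6]
tcp_rot: [3.142, 0.001, -3.045]
contact_force: [0.2, 0.7, -0.0]
grip_width: 0.6
```

```bash
python3 - <<'E'
from h import *
goal(559.6,110.5,60,np.pi+.094); print(bot.get_obs()['contact_force'],bot.get_obs()['grip_width'])
snap('scene','sc6.png');snap('side','s6.png');snap('wrist','w6.png')
a=cv2.imread('pics/sc6.png');b=cv2.imread('pics/s6.png');c=cv2.imread('pics/w6.png')
cv2.imwrite('pics/c6.png',np.vstack([np.hstack([cv2.resize(a[230:380,220:400],(400,300)),cv2.resize(b[90:210,220:380],(400,300))]),np.hstack([cv2.resize(c,(400,300)),np.zeros((300,400,3),np.uint8)])]))
E
```

```text
pos [558.2 109.7  90.6] rot [ 3.1  0.  -3. ] t 14.6 spin total 0.0017
 shift/50 now-frame [-0.   0.   0.6]  after-spin frame [-0.   0.   0.6]
[ 0.2  0.7 -0. ] 0.5574330456011823
```

View pics/c6.png

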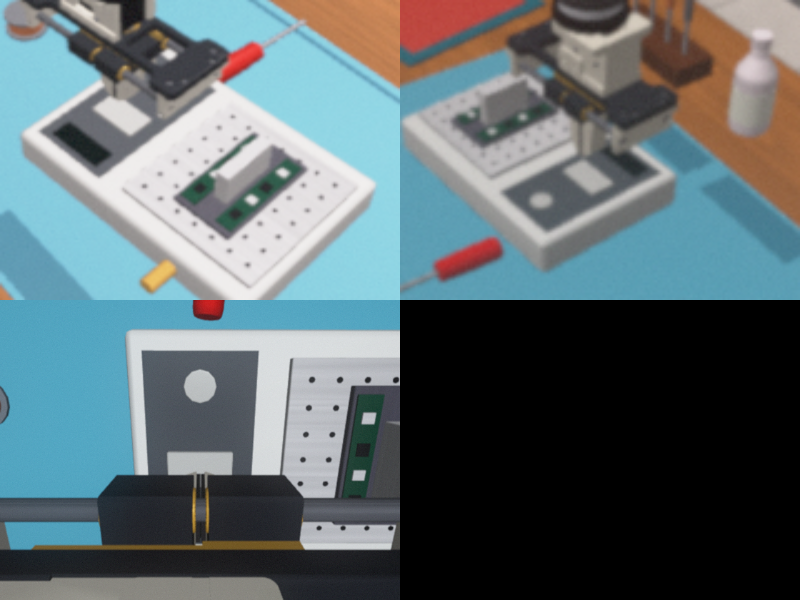

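Emit:
servo_tool --pt "0 -0.02 0 0.3 0" --pt "0 0 0 0.28 0" --pt "0 0 0 0 0" --pt "0 0 0 0.04 0" --pt "0 0 0 0 0"

```text
time: 15.38
tool_pos: [558.7, 109.5, 58.8]
tcp_rot: [3.142, 0.0, -3.045]
contact_force: [0.7, -0.8, 0.5]
grip_width: 0.3
```

Emit:
servo_tool --pt "0 0 0 0.02 0" --pt "0 0 0 0 0"

```text
time: 15.62
tool_pos: [558.6, 109.5, 57.9]
tcp_rot: [3.142, 0.0, -3.045]
contact_force: [0.4, -1.2, -0.6]
grip_width: 0.6
```

Emit:
servo_tool --pt "0 0 0 0.02 0" --pt "0 0 0 0 0"

```text
time: 15.88
tool_pos: [558.7, 109.5, 57.1]
tcp_rot: [3.142, 0.001, -3.045]
contact_force: [-0.5, -0.6, 3.5]
grip_width: 0.3
```

Emit:
servo_tool --pt "0 0 0 0.04 0" --pt "0 0 0 0 0"

```text
time: 16.12
tool_pos: [558.8, 109.5, 55.4]
tcp_rot: [3.142, 0.001, -3.045]
contact_force: [-2.2, -1.2, 7.9]
grip_width: 0.1
```

Emit:
servo_tool --pt "0 0 0 0.02 0" --pt "0 0 0 0 0" --pt "0 0 0 0 0"

```text
time: 16.5
tool_pos: [558.8, 109.5, 55.2]
tcp_rot: [-3.142, 0.001, -3.045]
contact_force: [-3.9, -1.2, 13.5]
grip_width: 0.5
```

Emit:
servo_tool --pt "0 0 0 -0.2 0" --pt "0 0 0 -0.6 0" --pt "0 0 0 -0.9 0" --pt "0 0 0 -0.9 0" --pt "0 0 0 -0.5 0" --pt "0 0 0 0 0"

```text
time: 17.25
tool_pos: [559.5, 109.5, 210.6]
tcp_rot: [-3.141, 0.004, -3.045]
contact_force: [0.3, 0.8, -1.2]
grip_width: 0.4
```

```bash
python3 - <<'E'
from h import *
o=bot.get_obs();print(o['tool_pos'],o['contact_force'],o['time'])
snap('scene','sc7.png');snap('side','s7.png');snap('wrist','w7.png')
a=cv2.imread('pics/sc7.png');b=cv2.imread('pics/s7.png');c=cv2.imread('pics/w7.png')
cv2.imwrite('pics/c7.png',np.vstack([np.hstack([cv2.resize(a[230:380,220:400],(400,300)),cv2.resize(b[90:210,220:380],(400,300))]),np.hstack([cv2.resize(c,(400,300)),np.zeros((300,400,3),np.uint8)])]))
E
```

```text
[559.5 109.5 210.6] [ 0.3  0.8 -1.2] 17.25
```

View pics/c7.png

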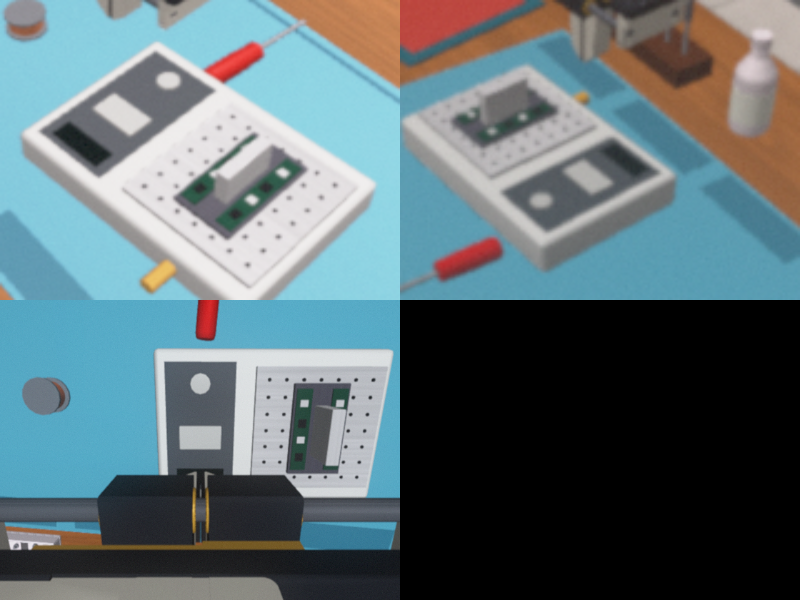

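The carrier lies flat on the plate and nothing is touching it. I'll measure how well it is centred before handing in.

```bash
python3 - <<'E'
from fit import *
cm('wrist'); bot.capture('wrist'); snap('wrist','w8.png')
for r in bot.outline_of('wrist','carrier_grip')[:1]:
    f=fit({'wrist':np.array(r['mask']).astype(float)},[537,248,.094],59); print(r['p'],f,f[0][2])
# corner plate holes in c7 wrist panel (px/1.4): TL,TR,BL,BR
for z in [59]:
    q=[ray('wrist',[u*1.4,(v-300)*1.4],z) for u,v in [(269,380),(374,380),(262,476),(360,478)]]
    print(np.array(q),np.mean(q,0))
E
```

```text
0.69 (array([534.9, 247.3,   0.1]), np.float64(0.029476539461732787)) 0.09526163973243357
[[482.4 181.9  59. ]
 [470.9 301.9  59. ]
 [599.6 192.5  59. ]
 [590.3 316.7  59. ]] [535.8 248.2  59. ]
```

Carrier and plate centres agree to about 1 mm, and their yaws match at 0.095 and 0.094 rad.

```bash
python3 -c "
from plant import bot
print(bot.close_job())"
```

```text
the job is handed in; nothing more can be done
None
```

I set the long carrier flat on the perforated plate, let go of it, then pressed the wide oblong key once. The job was handed in at about 17.5 s, and no verdict was reported.

- **Carrier:** I picked the long dark one with green strips and left the pink and square ones alone. In the last wrist view its centre is about 1 mm from the plate centre, and the yaws match to within 0.002 rad.
- **Placing height:** The carrier touched down about 3 mm lower than expected, probably because it had been lying on the mat. I lowered it in 0.5 mm steps until the force changed sign before opening the fingers.
- **Key press:** Contact came at about 57 mm tool height and the key sank about 2 mm, to 13.5 N at the stop. It was held above 4 N for about half a second, then released.
- **Final state:** The round key was not touched. The arm ended clear, about 210 mm up and with only sensor-noise force.
- **Checks that disagreed or failed:**
  - The scene camera's network put the placed carrier about 6 mm off in y; the side and wrist views did not agree with that.
  - One outline call missed the carrier.
  - I had no direct reading that the suction is on; that rests on the force and hold time.

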